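Set the densitometer's filter turret for the ink in its slot and take the reading

ROBOT

A 7-joint arm with a two-finger parallel gripper is mounted at the origin on the work surface; the furniture and walls round the work are solid. World frame = base frame: x ahead of the robot, y to its left, z up, the work surface at z = 0. Lengths are in m, angles in degrees, forces in N, time in s.
With the tool pointing down it reaches from about 0.35 to 0.9 m from the base axis. Payload 19.9 kg.
Tool frame: the origin (TCP) lies between the finger pads; the fingertips stand env.finger_overhang ahead of it and the grasp point (between the pads) lies 2 mm behind it (env.finger_overhang is the distance from the TCP to the fingertips, in m); z points along the fingers, y is the direction in which the jaws open and shut (so a half turn about z gives the same grasp; the last joint's range is limited). The gripper opens to 94 mm and grips with 3 to 60 N. Pads are 16 mm wide; open, the fingers measure 119 mm over their backs; the gripper's body (75 mm by 177 mm) begins 78 mm behind the grasp point.
Start: joints at [-68.383, 23.915, -0.59, 92.452, 0.269, 63.638, -3.037], TCP at [0.254, 0.571, 0.222] pointing down, gripper open.
Joint ranges: [-161.28, 161.28], [-22.2, 115.67], [-73.04, 71.86], [3.21, 147.25], [-68.34, 248.33], [10.77, 114.83], [-161.83, 161.83]. Speed limits (degrees/s): [108.29, 108.29, 136.94, 136.94, 172.46, 172.46, 172.46].

INTERFACE

Orientations are given as a 3x3 rotation matrix whose columns are the frame's x, y, z axes.
In Python, from station import readout, grab_frame, workorder, env gives the robot as it stands. The module is installed in compiled form; this text tells all that it offers.
- The arm moves only by the tool arm_command, never from a script. Its argument "steps" is a list of rows, each a list of 4 numbers: the shift along the tool's x, y, z in m, then the turn about the tool's z in rad. In form: [[tx, ty, tz, turn], ...]. A call has 1 to 12 rows; each row is the pose to reach, as a shift and turn from the pose commanded when the call began, along the tool's axes at that moment; what a row does not reach only later rows make up. A row lasts 1/10 s, in which the tool goes at most 50 mm and 8.59 degrees, less where a joint would pass 70% of its speed; a pose out of reach is approached as far as the arm can. A call with a gripper value outside its range is refused whole. "grip" is the closure in counts, from 0 (fully open) to 255 (shut), set as the call begins (left out, the last holds). The fingers move at their own pace and stop on an object; the grip force is fixed at half the most. Time passes only in rows, so rows that repeat a pose let the fingers close. It gives the time, the measured TCP pose, the force and the opening at its end, in the units of the state.
- readout.state(): the state, without advancing time (a new reading comes with each control period).
- grab_frame(name): name is "scene" or "top" or "wrist"; returns a dict with "pixels" (480x640x3 uint8, red, green, blue), "mtx" (3x3 intrinsics, pixels), "position" and "attitude" of the camera in the world; the wrist camera has in their place "T_tool_cam" (4x4, takes a point from camera to tool coordinates, whose origin is the TCP and whose axes are the flange's). Camera axes: x right, y down, z forward; pixel columns grow to the right and rows downward; lengths in m; the calibration is good to about 2 mm. The wrist camera is an equidistant fisheye: a pixel r from the principal point sees the ray r / f radians off the axis. A picture is of the moment at which its call begins: read the wrist's pose just before it. There is no depth.
- workorder.sign_off(): hands the job in, once; it reports no verdict.
The state is a dict: "time": time; "joints": joint angles; "joint_velocities": joint speeds; "effort": joint torques, N m; "eef_pos": TCP position; "tcp_rot": TCP orientation; "ft_force": force on the tool from outside, world axes, zero at the start; "torque": the same for the moment, N m; "finger_gap": finger opening in m.
Only numpy, scipy, OpenCV 4.12 (cv2) and the standard library are available. Lean on these libraries where they do the work, as an engineer would, in place of code of your own. Each camera call takes 0.05 s, during which the arm holds its last target. There are 200 camera calls.

TASK

An ink test card lies in the slot under the bench densitometer: red, blue or black. With closed fingertips push a tab of the filter turret round, without gripping it, until the tab in the colour of that card's ink has clicked in at the index mark under the detector arm, and only then press the green read key fully down and let it come up again. Do not shove or lift the instrument, and leave the things round it alone.

Things in the scene. Friction and masses are not known exactly. Their poses are not given: they have to be found in the camera images.
- densitometer: Grey bench densitometer, loose, rubber feet, 3.7 kg. Origin on the turret's axis at bench height; x to its back (away from the robot), y to its left, z up. Plinth x -78..82 mm, y -164..74 mm, top 42 mm high; on it a drum, radius 58 mm, and the turret. At right (-y) the read key, behind it a display housing 63 mm high (x 21..73, y -161..-99 mm).
- filter_turret (a joint): Turret angle, rad, anticlockwise positive seen from above. Disc of radius 61 mm, 66 to 75 mm above the bench, with five tabs 45 degrees apart. Sprung click stops: at -1.571 black is at the index, -0.785 red, 0 white, 0.785 yellow, 1.571 blue; end stops at -1.73 and 1.73. Starts at white or yellow. Past half-way it pulls into the next stop; passing takes 2 to 3 N at a tab.
- tab_black (a point): Centre of the black tab: an upright lug beyond the turret's rim, 24 mm long radially, 9 mm wide, 24 mm high, 79 mm from the axis; its top is 12 mm above this point, 90 mm above the bench. Site x points outward, y anticlockwise along the rim, z up. At joint 0 it stands on the right (-y) of the instrument. It is at the index when filter_turret reads -1.571.
- tab_red (a point): Centre of the red tab: an upright lug beyond the turret's rim, 24 mm long radially, 9 mm wide, 24 mm high, 79 mm from the axis; its top is 12 mm above this point, 90 mm above the bench. Site x points outward, y anticlockwise along the rim, z up. At joint 0 it stands at the front right. It is at the index when filter_turret reads -0.785.
- tab_white (a point): Centre of the white tab: an upright lug beyond the turret's rim, 24 mm long radially, 9 mm wide, 24 mm high, 79 mm from the axis; its top is 12 mm above this point, 90 mm above the bench. Site x points outward, y anticlockwise along the rim, z up. At joint 0 it stands at the front (-x). It is at the index when filter_turret reads 0.
- tab_yellow (a point): Centre of the yellow tab: an upright lug beyond the turret's rim, 24 mm long radially, 9 mm wide, 24 mm high, 79 mm from the axis; its top is 12 mm above this point, 90 mm above the bench. Site x points outward, y anticlockwise along the rim, z up. At joint 0 it stands at the front left. It is at the index when filter_turret reads +0.785.
- tab_blue (a point): Centre of the blue tab: an upright lug beyond the turret's rim, 24 mm long radially, 9 mm wide, 24 mm high, 79 mm from the axis; its top is 12 mm above this point, 90 mm above the bench. Site x points outward, y anticlockwise along the rim, z up. At joint 0 it stands on the left (+y) of the instrument. It is at the index when filter_turret reads +1.571.
- nose (a point): Measuring nose under the plinth, on the index line, 43 mm in front (-x) of the turret's axis, 8 mm above the bench. The card in the slot is the one whose centre is within 70 mm; others are 120 mm off or more. Above it the fixed detector arm runs forward over the turret, to 58 mm from the axis, top 109 mm high. Index mark: white line on the plinth in front of the drum.
- card_red: Ink test card: off-white board 150 x 70 x 2 mm, fixed flat on the bench, with a broad red ink patch. Origin at the centre of its underside, x along its length. One of the three cards (which one changes) lies in the slot under the nose, about half of it showing at the front; the other two lie to the left of the instrument.
- card_blue: Ink test card: off-white board 150 x 70 x 2 mm, fixed flat on the bench, with a broad blue ink patch. Origin at the centre of its underside, x along its length. One of the three cards (which one changes) lies in the slot under the nose, about half of it showing at the front; the other two lie to the left of the instrument.
- card_black: Ink test card: off-white board 150 x 70 x 2 mm, fixed flat on the bench, with a broad black ink patch. Origin at the centre of its underside, x along its length. One of the three cards (which one changes) lies in the slot under the nose, about half of it showing at the front; the other two lie to the left of the instrument.
- read_key_top (a point): Centre of the top of the green read key, a round push button of 24 mm diameter on the right wing of the instrument, pressed straight down.
- read_key (a joint): Travel of the read key, m: 0 up, 0.006 fully down (4.5 N). It springs back up.
- ink_tin_0: Loose open ink tin with black ink, 86 mm across, 62 mm high, origin at the centre of its underside. A bystander: leave it alone.
- ink_tin_1: Loose open ink tin with red ink, 70 mm across, 48 mm high, origin at the centre of its underside. A bystander: leave it alone.
- ink_tin_2: Loose open ink tin with blue ink, 70 mm across, 45 mm high, origin at the centre of its underside. A bystander: leave it alone.
- loupe: Loose black stand loupe, 37 mm across, 35 mm high, origin at the centre of its underside. A bystander.
- brayer: Loose ink roller with wooden handle, 121 x 168 x 37 mm, origin at the centre of its underside. A bystander.
- resist_bottle: Loose grey bottle with black cap, 50 x 68 x 130 mm, origin at the centre of its underside. A bystander.
- glass_jar: Loose glass jar, 74 mm across, 102 mm high, origin at the centre of its underside. A bystander.
Mind the look-alikes: they are no part of the job. What is shaped like the card_black but turquoise is not meant.

How it is judged:
By the outcome, as a careful person would: the job done as asked, in the order asked, and still so for the second after the job is handed in, with the robot touching nothing.
It also fails if it takes over 58 s, if anything falls off the work surface, if the arm or the gripper's body presses on something with over 40 N, if the wrist force passes 120 N, or if a joint passes its speed limit or range.

## Working session

There is one attempt and no reset: what is moved stays moved. The work goes in short steps, Python scripts to look and compute and a tool call to move; the robot and the scene stay as the last step left them, time stands still between calls to the robot, and variables do not carry over. Pictures are saved under pics/ and viewed, about 8 in all and at most 12, crops included, and the job is handed in when it is done.

Besides the shell and the picture viewer there is one more tool, called after ">>>" as a command line: name --pt "numbers of a row" for each row, then --argument value for the rest. arm_command: Moves the arm, as the interface text tells. Its arguments: {"type":"object","properties":{"steps":{"type":"array","items":{"type":"array","items":{"type":"number"}}},"grip":{"type":"number"}},"required":["steps"]}

```bash
mkdir -p pics; python3 - <<'E'
from station import readout, grab_frame, env
import cv2,numpy as np
s=readout.state();print(s['time'],s['eef_pos'],s['tcp_rot'],s['finger_gap'],env.finger_overhang)
for n in ('scene','top'):
    f=grab_frame(n);cv2.imwrite(f'pics/{n}0.png',f['pixels'][:,:,::-1]);print(n,f['mtx'],f['position'],f['attitude'])
E
```

```text
0.0 [0.25405179 0.57062604 0.22182007] [[-9.13552012e-01  4.06721696e-01 -4.28507930e-04]
 [ 4.06721913e-01  9.13551262e-01 -1.17345657e-03]
 [-8.58062877e-05 -1.24629718e-03 -9.99999220e-01]] 0.09405193223409912 0.017
scene [[443.22866492   0.         316.10938313]
 [  0.         443.22866492 239.69962156]
 [  0.           0.           1.        ]] [-0.21509953 -0.62450522  0.85936678] [[ 0.7062061  -0.45624702  0.54139783]
 [-0.70800128 -0.45796813  0.53758662]
 [ 0.00267065 -0.76295731 -0.64644336]]
top [[532.38379408   0.         315.43443415]
 [  0.         532.38379408 244.11266069]
 [  0.           0.           1.        ]] [0.31185064 0.03055117 1.51728485] [[-0.019691   -0.99661213  0.07985319]
 [-0.99975456  0.01881603 -0.01169501]
 [ 0.01015287 -0.08006388 -0.99673803]]
```

View pics/top0.png

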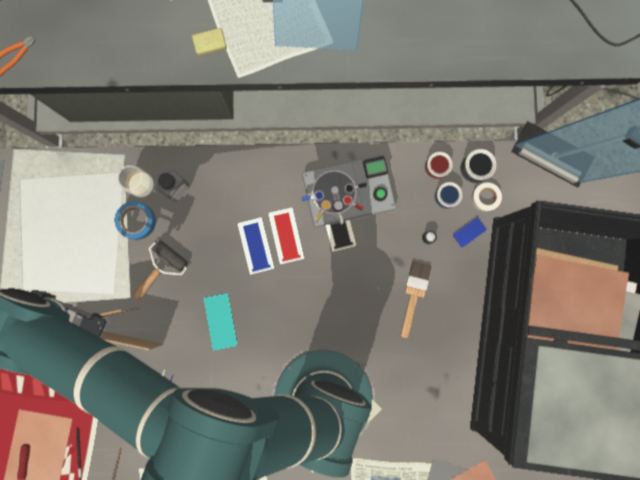

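View pics/scene0.png

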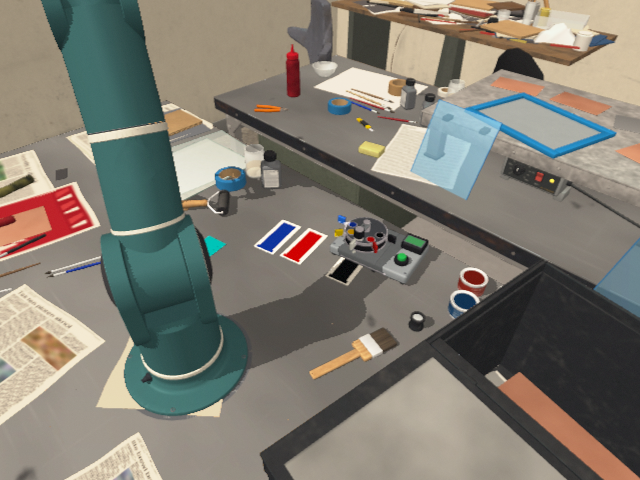

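Top view: the instrument is at about (345,192), with a black-looking card in its slot at (341,235). The red (286,236) and blue (255,246) cards lie to the left, and the turquoise look-alike is at (220,321). The green key is at (381,194). The black ink tin (481,165) is the other black item and isn't meant. I'll take one close crop to check the card and the tabs.

```bash
python3 - <<'E'
import cv2,numpy as np
a=cv2.imread('pics/top0.png')[145:255,290:410]; b=cv2.imread('pics/scene0.png')[205:290,320:440]
a=cv2.resize(a,None,fx=5,fy=5,interpolation=cv2.INTER_CUBIC)
b=cv2.resize(b,None,fx=6,fy=6,interpolation=cv2.INTER_CUBIC)
cv2.imwrite('pics/a1.png',a);cv2.imwrite('pics/b1.png',b)
E
```

```text
(no output)
```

View pics/a1.png

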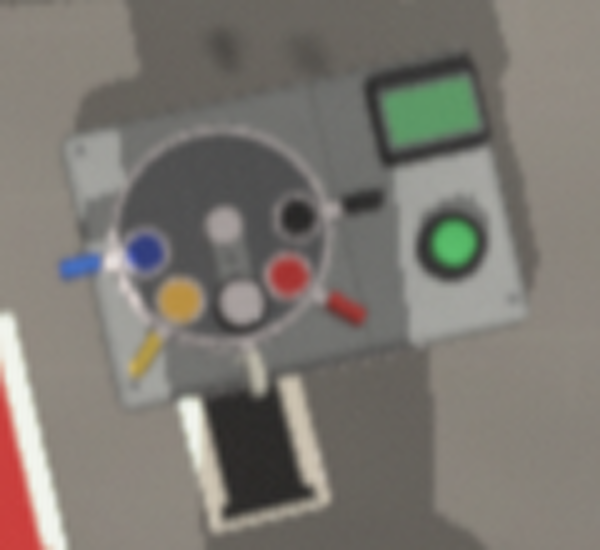

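View pics/b1.png

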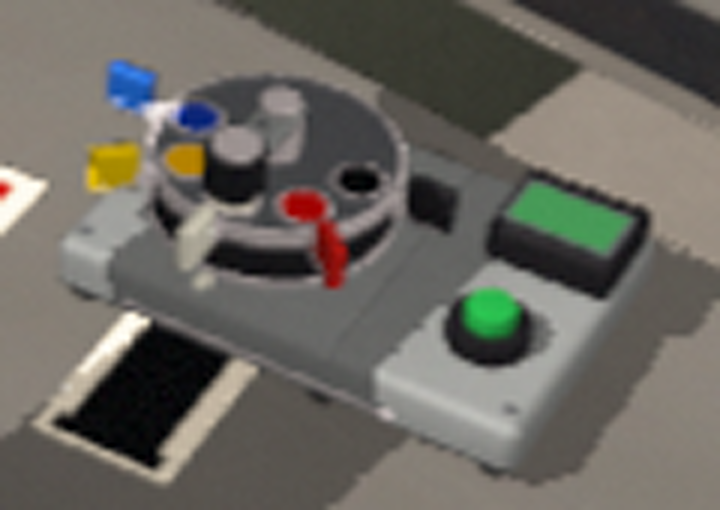

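The crop settles it: the slot card at crop (262,450) has black ink. White stands at the index, so the joint is 0, and the black tab is on the right at (362,202). I need -90° (clockwise), pushing the black tab from behind. Next I'll fit the pose from tab pixels in both views.

```bash
cat > h.py <<'E'
import numpy as np
from scipy.optimize import least_squares
K={};P={};R={}
K['t']=np.array([[532.38379408,0,315.43443415],[0,532.38379408,244.11266069],[0,0,1]]);P['t']=np.array([0.31185064,0.03055117,1.51728485])
R['t']=np.array([[-0.019691,-0.99661213,0.07985319],[-0.99975456,0.01881603,-0.01169501],[0.01015287,-0.08006388,-0.99673803]])
K['s']=np.array([[443.22866492,0,316.10938313],[0,443.22866492,239.69962156],[0,0,1]]);P['s']=np.array([-0.21509953,-0.62450522,0.85936678])
R['s']=np.array([[0.7062061,-0.45624702,0.54139783],[-0.70800128,-0.45796813,0.53758662],[0.00267065,-0.76295731,-0.64644336]])
def proj(c,X):
    v=K[c]@(R[c].T@(np.asarray(X)-P[c]));return v[:2]/v[2]
T=lambda u,v:np.array([290+u/5,145+v/5]); S=lambda u,v:np.array([320+u/6,205+v/6])
E
python3 - <<'E'
from h import *
ang=dict(black=-90,red=-135,white=180,yellow=135,blue=90)
ot=dict(black=(362,202),red=(347,308),white=(258,372),yellow=(146,354),blue=(80,266))
os=dict(black=(435,203),red=(331,255),white=(198,238),yellow=(113,167),blue=(131,85))
def pt(p,n,z):
    a=p[2]+np.radians(ang[n]);return [p[0]+.079*np.cos(a),p[1]+.079*np.sin(a),z]
def f(p,ft=1,fs=1):
    r=[]
    for n in ang:
        r+=list((proj('t',pt(p,n,.088))-T(*ot[n]))*ft)+list((proj('s',pt(p,n,.078))-S(*os[n]))*fs)
    return r
for w in((1,1),(1,0),(0,1)):
    q=least_squares(f,[.6,0,0],args=w);print(w,q.x,np.degrees(q.x[2]),np.round(q.fun,1).reshape(-1,4).tolist())
    if w==(1,1): p=q.x
k=least_squares(lambda X:np.r_[proj('t',X)-T(455,242),proj('s',X)-S(490,308)],[.6,-.1,.06]);print('key',k.x,k.fun)
c,s=np.cos(p[2]),np.sin(p[2]);d=k.x[:2]-p[:2];print('key local',c*d[0]+s*d[1],-s*d[0]+c*d[1])
for n in ang:print(n,pt(p,n,.078))
E
```

```text
(1, 1) [ 0.57007127 -0.04147103  0.21457372] 12.294168590931351 [[0.5, -1.0, -1.0, 0.3], [0.2, -0.5, -0.5, -0.0], [-0.0, -0.3, -0.8, 0.2], [0.3, -0.2, -0.2, 0.3], [0.4, -0.6, -0.3, 0.8]]
(1, 0) [ 0.56868977 -0.04069277  0.21336895] 12.225140071350832 [[0.3, -0.5, -0.0, 0.0], [-0.1, 0.1, -0.0, 0.0], [-0.3, 0.2, -0.0, 0.0], [0.0, 0.3, -0.0, 0.0], [0.1, -0.1, -0.0, 0.0]]
(0, 1) [ 0.57213555 -0.04171318  0.21613785] 12.38378631395925 [[0.0, -0.0, -0.4, 0.0], [0.0, -0.0, 0.1, -0.3], [0.0, -0.0, -0.2, -0.1], [0.0, -0.0, 0.3, 0.0], [0.0, -0.0, 0.2, 0.6]]
key [ 0.56584797 -0.17078181  0.06184674] [ 0.02096126 -0.01952924 -0.02725781  0.00339505]
key local -0.03166071168474781 -0.1254460525653462
black [np.float64(0.5868928173323391), np.float64(-0.11865934368571718), 0.078]
red [np.float64(0.5273855215618196), np.float64(-0.10794603853233718), 0.078]
white [np.float64(0.49288295991528763), np.float64(-0.05829257544005355), 0.078]
yellow [np.float64(0.5035962650686676), np.float64(0.0012147203304658377), 0.078]
blue [np.float64(0.5532497281609513), np.float64(0.03571728197699786), 0.078]
```

```bash
cat >> h.py <<'E'
AX=np.array([.570,-.041]);YAW=12.3
def turret(phi,r,z):   # local angle deg -> target x,y,z,tool-x yaw deg (tangent clockwise)
    a=np.radians(phi+YAW);return [AX[0]+r*np.cos(a),AX[1]+r*np.sin(a),z,phi+YAW-90]
def rows(targets):
    from station import readout
    s=readout.state();M=np.array(s['tcp_rot']);p=np.array(s['eef_pos']);y0=np.degrees(np.arctan2(M[1,0],M[0,0]))
    print('t',s['time'],'pos',p.round(4),'yaw',y0.round(1),'F',np.round(s['ft_force'],1),'gap',s['finger_gap'])
    out=[]
    for x,y,z,w in targets:
        d=M.T@(np.array([x,y,z])-p);t=-((w-y0+180)%360-180)
        out.append([*map(float,d.round(4)),round(float(np.radians(t)),3)])
    print(out)
E
python3 -c "
from h import *
rows([turret(-68,.081,.2)])"
```

```text
t 0.1 pos [0.2541 0.5707 0.2219] yaw 156.0 F [-0.8 -0.1 -0.5] gap 0.09392745134751067
[[-0.6063, -0.4729, 0.0225, -1.017]]
```

>>> arm_command --pt "-0.05 -0.04 0 -0.085" --pt "-0.1 -0.08 0 -0.17" --pt "-0.15 -0.12 0 -0.255" --pt "-0.2 -0.16 0 -0.34" --pt "-0.25 -0.195 0 -0.425" --pt "-0.3 -0.235 0 -0.51" --pt "-0.35 -0.275 0 -0.595" --pt "-0.4 -0.31 0 -0.68" --pt "-0.45 -0.35 0 -0.765" --pt "-0.5 -0.39 0 -0.85" --pt "-0.55 -0.43 0 -0.935" --pt "-0.606 -0.473 0.01 -1.017" --grip 255

```text
time: 1.3
eef_pos: [0.5367, 0.0395, 0.2203]
tcp_rot: [[-0.824, -0.566, 0.0], [-0.566, 0.824, 0.0], [-0.0, -0.0, -1.0]]
ft_force: [0.7, 0.9, 0.4]
finger_gap: 0.0023
```

```bash
python3 -c "
from h import *
rows([turret(-68,.081,.2)])"
```

```text
t 1.3 pos [0.5367 0.0395 0.2203] yaw -145.5 F [0.7 0.9 0.4] gap 0.002345761064914704
[[0.0183, -0.1662, 0.0204, 0.003]]
```

>>> arm_command --pt "0.01 -0.08 0.01 0" --pt "0.018 -0.166 0.02 0" --pt "0.018 -0.166 0.02 0" --pt "0.018 -0.166 0.02 0" --pt "0.018 -0.166 0.02 0" --pt "0.018 -0.166 0.02 0" --pt "0.018 -0.166 0.02 0" --pt "0.018 -0.166 0.02 0"

```text
time: 2.1
eef_pos: [0.6146, -0.1045, 0.2005]
tcp_rot: [[-0.825, -0.565, 0.0], [-0.565, 0.825, 0.0], [-0.001, 0.0, -1.0]]
ft_force: [0.1, -0.3, -0.3]
finger_gap: 0.0004
```

```bash
python3 - <<'E'
from h import *
rows([turret(-68,.081,.12),turret(-68,.081,.093)])
from station import grab_frame
import cv2
a=grab_frame('wrist');cv2.imwrite('pics/w2.png',a['pixels'][:,:,::-1])
print(a['mtx'],a['T_tool_cam'])
E
```

```text
t 2.1 pos [ 0.6146 -0.1045  0.2005] yaw -145.6 F [ 0.1 -0.3 -0.3] gap 0.00037514056493385815
[[0.0011, -0.0035, 0.0805, 0.001], [0.0011, -0.0035, 0.1075, 0.001]]
[[371.64829954   0.         325.09172146]
 [  0.         371.64829954 240.54869159]
 [  0.           0.           1.        ]] [[ 7.22848890e-04 -9.69650919e-01 -2.44492481e-01  7.08105985e-02]
 [ 9.99999630e-01  5.86883234e-04  6.28963125e-04 -6.97461203e-04]
 [-4.66386134e-04 -2.44492845e-01  9.69650984e-01 -1.60461126e-01]
 [ 0.00000000e+00  0.00000000e+00  0.00000000e+00  1.00000000e+00]]
```

View pics/w2.png

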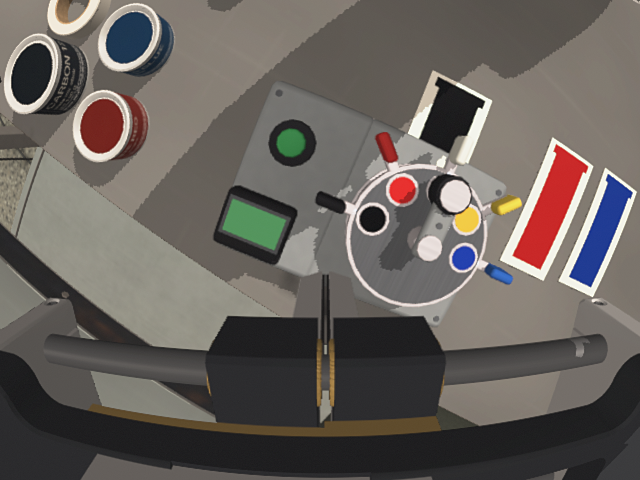

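The wrist view clearly shows black ink in the slot (455,110), the black tab at (330,202), the key at (291,143), and the closed fingers behind the tab near (325,290). I'll measure once more from this view.

```bash
cat >> h.py <<'E'
def wrist_pt(u,v,z,s,Tc,f=371.648,cx=325.09,cy=240.55):
    d=np.array([u-cx,v-cy]);r=np.hypot(*d);th=r/f
    ray=np.r_[np.sin(th)*d/r,np.cos(th)];M=np.array(s['tcp_rot']);
    o=np.array(s['eef_pos'])+M@Tc[:3,3];w=M@Tc[:3,:3]@ray
    return o+w*(z-o[2])/w[2]
E
python3 - <<'E'
from h import *
from station import readout,grab_frame
s=readout.state();T_=np.array(grab_frame('wrist')['T_tool_cam'])
q={n:wrist_pt(u,v,.089,s,T_) for n,u,v in(('black',330,202),('red',387,147),('white',462,149),('yellow',508,205),('blue',499,273))}
for n in q:print(n,q[n].round(4))
print('key',wrist_pt(291,143,.062,s,T_).round(4))
ang=dict(black=-90,red=-135,white=180,yellow=135,blue=90)
f=lambda p:np.concatenate([q[n][:2]-p[:2]-.079*np.array([np.cos(p[2]+np.radians(ang[n])),np.sin(p[2]+np.radians(ang[n]))]) for n in q])
r=least_squares(f,[.57,-.04,.2]);print(r.x,np.degrees(r.x[2]),r.fun.round(4))
E
```

```text
black [ 0.5868 -0.1199  0.089 ]
red [ 0.5294 -0.1089  0.089 ]
white [ 0.4954 -0.0611  0.089 ]
yellow [ 0.5057 -0.0016  0.089 ]
blue [0.5539 0.0297 0.089 ]
key [ 0.5679 -0.1703  0.062 ]
[ 0.57152192 -0.04428111  0.21373301] 12.24599939291775 [-0.0014  0.0015  0.0006  0.0019  0.0011 -0.0001  0.0006 -0.0001 -0.0008
 -0.0032]
```

```bash
sed -i 's/^AX=.*;/AX=np.array([.571,-.0425]);/' h.py; python3 - <<'E'
from h import *
rows([turret(-68,.081,.12),turret(-68,.081,.093)])
E
```

```text
t 2.2 pos [ 0.6146 -0.1049  0.2006] yaw -145.7 F [-0.6 -0.3  0.3] gap 0.0003289206087031528
[[0.0009, -0.0048, 0.0806, 0.001], [0.0009, -0.0048, 0.1076, 0.001]]
```

>>> arm_command --pt "0 -0.003 0.03 0" --pt "0 -0.004 0.06 0" --pt "0.001 -0.004 0.08 0" --pt "0.001 -0.004 0.09 0" --pt "0.001 -0.004 0.1 0" --pt "0.001 -0.004 0.107 0" --pt "0.001 -0.004 0.107 0" --pt "0.001 -0.004 0.107 0" --pt "0.001 -0.004 0.107 0"

```text
time: 3.1
eef_pos: [0.6165, -0.1098, 0.0939]
tcp_rot: [[-0.826, -0.563, 0.001], [-0.563, 0.826, -0.0], [-0.001, -0.001, -1.0]]
ft_force: [0.7, 0.1, -0.0]
finger_gap: 0.0005
```

```bash
python3 - <<'E'
from h import *
rows([turret(p,.081,.093) for p in np.linspace(-71,-104,12)])
E
```

```text
t 3.1 pos [ 0.6165 -0.1098  0.0939] yaw -145.7 F [ 0.7  0.1 -0. ] gap 0.0005305079261312659
[[0.0039, 0.0004, 0.0009, 0.052], [0.0081, 0.0007, 0.0009, 0.104], [0.0123, 0.0012, 0.0009, 0.157], [0.0165, 0.002, 0.0009, 0.209], [0.0206, 0.003, 0.0009, 0.261], [0.0247, 0.0042, 0.0009, 0.314], [0.0287, 0.0056, 0.0009, 0.366], [0.0326, 0.0072, 0.0009, 0.418], [0.0364, 0.0091, 0.0009, 0.471], [0.0402, 0.0111, 0.0009, 0.523], [0.0438, 0.0133, 0.0009, 0.575], [0.0473, 0.0157, 0.0009, 0.628]]
```

>>> arm_command --pt "0.004 0 0.001 0.052" --pt "0.008 0.0005 0.001 0.104" --pt "0.0123 0.001 0.001 0.157" --pt "0.0165 0.002 0.001 0.209" --pt "0.0206 0.003 0.001 0.261" --pt "0.0247 0.004 0.001 0.314" --pt "0.0287 0.0055 0.001 0.366" --pt "0.0326 0.007 0.001 0.418" --pt "0.0364 0.009 0.001 0.471" --pt "0.04 0.011 0.001 0.523" --pt "0.0438 0.013 0.001 0.575" --pt "0.0473 0.0155 0.001 0.628"

```text
time: 4.3
eef_pos: [0.5685, -0.1236, 0.0928]
tcp_rot: [[-0.999, 0.032, 0.001], [0.032, 0.999, -0.0], [-0.001, 0.0, -1.0]]
ft_force: [0.7, 1.1, 0.7]
finger_gap: 0.0003
```

```bash
python3 - <<'E'
from h import *
rows([turret(p,.081,.093) for p in np.linspace(-106.5,-139,12)])
E
```

```text
t 4.3 pos [ 0.5685 -0.1236  0.0928] yaw 178.2 F [0.7 1.1 0.7] gap 0.0002824109386821551
[[0.0035, 0.0002, -0.0002, 0.041], [0.0076, 0.0005, -0.0002, 0.093], [0.0118, 0.001, -0.0002, 0.145], [0.0159, 0.0017, -0.0002, 0.196], [0.02, 0.0026, -0.0002, 0.248], [0.024, 0.0037, -0.0002, 0.299], [0.028, 0.0051, -0.0002, 0.351], [0.0318, 0.0066, -0.0002, 0.402], [0.0356, 0.0083, -0.0002, 0.454], [0.0393, 0.0103, -0.0002, 0.506], [0.0429, 0.0124, -0.0002, 0.557], [0.0464, 0.0147, -0.0002, 0.609]]
```

>>> arm_command --pt "0.0035 0 0 0.041" --pt "0.0076 0.0005 0 0.093" --pt "0.0118 0.001 0 0.145" --pt "0.016 0.0017 0 0.196" --pt "0.02 0.0026 0 0.248" --pt "0.024 0.0037 0 0.3" --pt "0.028 0.005 0 0.351" --pt "0.0318 0.0066 0 0.402" --pt "0.0356 0.0083 0 0.454" --pt "0.0393 0.0103 0 0.506" --pt "0.043 0.0124 0 0.557" --pt "0.0464 0.0147 0 0.609"

```text
time: 5.5
eef_pos: [0.5227, -0.1078, 0.0928]
tcp_rot: [[-0.801, 0.598, 0.001], [0.598, 0.801, -0.0], [-0.001, 0.001, -1.0]]
ft_force: [0.5, -3.0, -2.0]
finger_gap: 0.0003
```

```bash
python3 - <<'E'
from h import *
rows([turret(p,.081,.093) for p in np.linspace(-141,-170,12)])
from station import grab_frame
import cv2
a=grab_frame('wrist');cv2.imwrite('pics/w3.png',a['pixels'][:,:,::-1])
E
```

```text
t 5.5 pos [ 0.5227 -0.1078  0.0928] yaw 143.3 F [ 0.5 -3.  -2. ] gap 0.0002814803171366186
[[0.0032, 0.0003, -0.0002, 0.034], [0.0069, 0.0005, -0.0002, 0.08], [0.0106, 0.0009, -0.0002, 0.126], [0.0143, 0.0014, -0.0002, 0.172], [0.0179, 0.0022, -0.0002, 0.218], [0.0215, 0.0031, -0.0002, 0.264], [0.0251, 0.0041, -0.0002, 0.31], [0.0286, 0.0053, -0.0002, 0.356], [0.0321, 0.0067, -0.0002, 0.402], [0.0355, 0.0083, -0.0002, 0.448], [0.0388, 0.0099, -0.0002, 0.494], [0.0421, 0.0118, -0.0002, 0.54]]
```

View pics/w3.png

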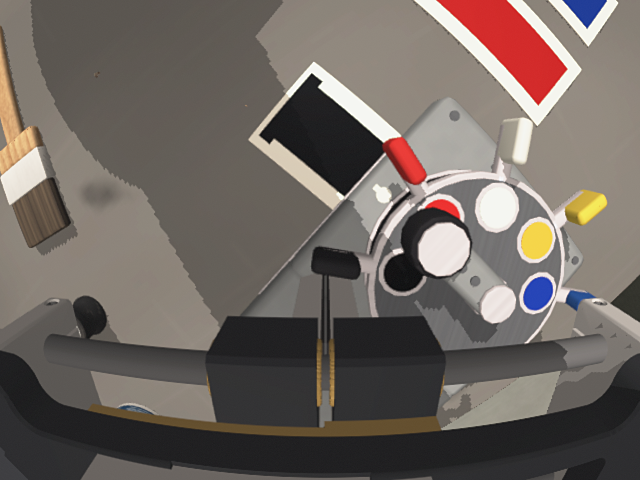

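Red is at the index and the black tab (336,262) is against the fingertips. I'll carry on pushing.

>>> arm_command --pt "0.003 0.0003 0 0.034" --pt "0.007 0.0005 0 0.08" --pt "0.0106 0.001 0 0.126" --pt "0.0143 0.0015 0 0.172" --pt "0.018 0.0022 0 0.218" --pt "0.0215 0.003 0 0.264" --pt "0.025 0.004 0 0.31" --pt "0.0286 0.0053 0 0.356" --pt "0.032 0.0067 0 0.402" --pt "0.0355 0.0083 0 0.448" --pt "0.0388 0.01 0 0.494" --pt "0.042 0.012 0 0.54"

```text
time: 6.75
eef_pos: [0.496, -0.0726, 0.0926]
tcp_rot: [[-0.381, 0.924, 0.001], [0.924, 0.381, 0.0], [0.0, 0.001, -1.0]]
ft_force: [0.2, -0.6, 0.2]
finger_gap: 0.0006
```

```bash
python3 - <<'E'
from h import *
rows([turret(p,.081,.093) for p in (-171,-165,-155)])
from station import grab_frame
import cv2
a=grab_frame('wrist');cv2.imwrite('pics/w4.png',a['pixels'][:,:,::-1])
E
```

```text
t 6.75 pos [ 0.496  -0.0726  0.0926] yaw 112.4 F [ 0.2 -0.6  0.2] gap 0.0005708573837272028
[[0.0009, -0.0002, -0.0004, 0.02], [-0.0076, 0.0001, -0.0004, -0.085], [-0.0215, 0.0025, -0.0004, -0.26]]
```

View pics/w4.png

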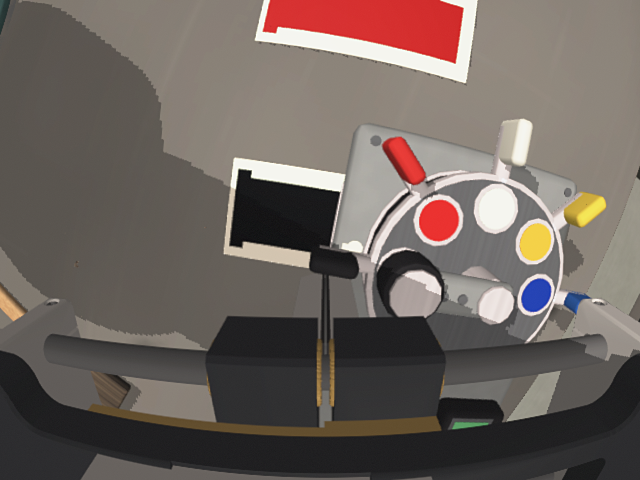

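The black tab (335,262) is now near the index. I'll back off along the arc, rise and verify.

>>> arm_command --pt "0.001 0 0 0.02" --pt "0.001 0 0 0.02" --pt "-0.007 0 0 -0.08" --pt "-0.0145 0.001 0 -0.17" --pt "-0.0215 0.0025 0 -0.26" --pt "-0.0215 0.0025 0 -0.26" --pt "-0.0215 0.0025 -0.03 -0.26" --pt "-0.0215 0.0025 -0.07 -0.26" --pt "-0.0215 0.0025 -0.11 -0.26" --pt "-0.0215 0.0025 -0.11 -0.26" --pt "-0.0215 0.0025 -0.11 -0.26"

```text
time: 7.9
eef_pos: [0.5065, -0.0913, 0.2027]
tcp_rot: [[-0.606, 0.796, 0.001], [0.796, 0.606, 0.001], [-0.0, 0.002, -1.0]]
ft_force: [-0.2, 0.5, -0.9]
finger_gap: 0.0007
```

```bash
python3 - <<'E'
from h import *
rows([[.567,-.1705,.2,125]])
from station import grab_frame
import cv2
a=grab_frame('wrist');cv2.imwrite('pics/w5.png',a['pixels'][:,:,::-1])
E
```

```text
t 7.9 pos [ 0.5065 -0.0913  0.2027] yaw 127.3 F [-0.2  0.5 -0.9] gap 0.0006717441810419821
[[-0.0997, 0.0001, 0.0027, 0.04]]
```

View pics/w5.png

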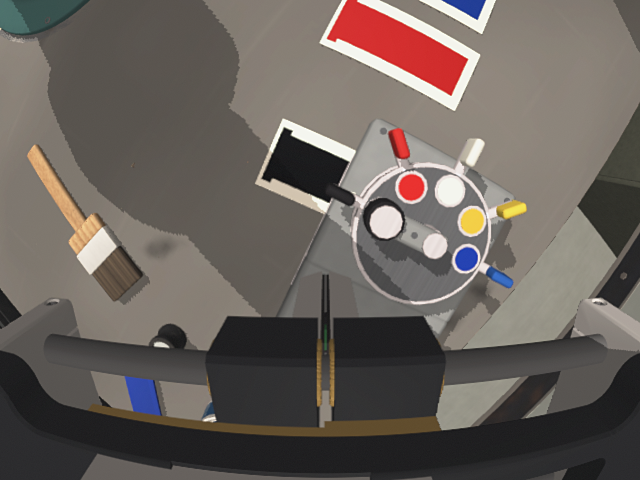

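```bash
python3 - <<'E'
from h import *
from station import readout,grab_frame
s=readout.state();T_=np.array(grab_frame('wrist')['T_tool_cam'])
q={n:wrist_pt(u,v,.089,s,T_) for n,u,v in(('black',341,194),('red',399,143),('white',473,152),('yellow',512,209),('blue',498,276))}
ang=dict(black=-90,red=-135,white=180,yellow=135,blue=90)
f=lambda p:np.concatenate([q[n][:2]-p[:2]-.079*np.array([np.cos(p[2]+np.radians(ang[n])),np.sin(p[2]+np.radians(ang[n]))]) for n in q])
r=least_squares(f,[.57,-.04,-1.3]);print(r.x,np.degrees(r.x[2])-12.27,r.fun.round(4))
rows([[.567,-.1705,.2,127],[.567,-.1705,.085,127]])
E
```

```text
[ 0.56700508 -0.04192646 -1.38023913] -91.35187674405584 [ 0.0036  0.002   0.0019 -0.0007  0.0009 -0.0012 -0.0014 -0.0006 -0.0049
  0.0006]
t 8.0 pos [ 0.5058 -0.0914  0.2014] yaw 127.3 F [-0.9  0.6 -0.4] gap -3.5858583670586846e-05
[[-0.1, 0.0007, 0.0013, 0.006], [-0.1001, 0.0008, 0.1163, 0.006]]
```

The turret is at about -91°, so black has clicked in. Next, move over the key.

>>> arm_command --pt "-0.03 0 0 0" --pt "-0.06 0 0 0" --pt "-0.09 0 0 0" --pt "-0.1 0.0005 0.01 0" --pt "-0.1 0.0005 0.05 0" --pt "-0.1 0.0005 0.09 0" --pt "-0.1 0.0005 0.11 0" --pt "-0.1 0.0005 0.114 0" --pt "-0.1 0.0005 0.114 0" --pt "-0.1 0.0005 0.114 0" --pt "-0.1 0.0005 0.114 0"

```text
time: 9.1
eef_pos: [0.5679, -0.171, 0.0893]
tcp_rot: [[-0.607, 0.795, 0.002], [0.795, 0.607, -0.0], [-0.001, 0.001, -1.0]]
ft_force: [0.3, 0.2, 0.1]
finger_gap: -0.0
```

```bash
python3 - <<'E'
from h import *
rows([[.567,-.1705,.079,127],[.567,-.1705,.070,127]])
from station import grab_frame
import cv2
a=grab_frame('scene')['pixels'][:,:,::-1];cv2.imwrite('pics/s6.png',cv2.resize(a[160:300,310:480],None,fx=4,fy=4,interpolation=cv2.INTER_CUBIC))
E
```

```text
t 9.1 pos [ 0.5679 -0.171   0.0893] yaw 127.4 F [0.3 0.2 0.1] gap -1.7666910842960846e-05
[[0.001, -0.0005, 0.0103, 0.006], [0.001, -0.0005, 0.0193, 0.006]]
```

View pics/s6.png

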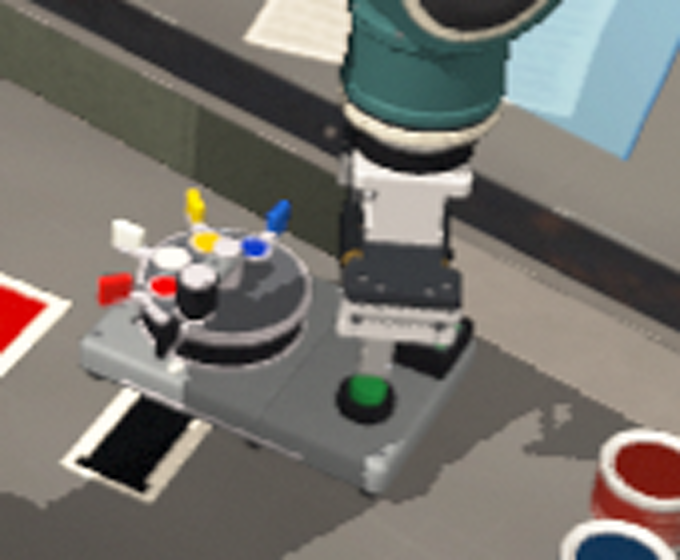

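The tips are just above the key (370,385), and the black tab (160,335) stands at the index mark (175,362). Now pressing gently.

>>> arm_command --pt "0 0 0.004 0" --pt "0 0 0.008 0" --pt "0 0 0.01 0" --pt "0 0 0.012 0" --pt "0 0 0.013 0" --pt "0 0 0.014 0" --pt "0 0 0.015 0" --pt "0 0 0.015 0" --pt "0 0 0.015 0"

```text
time: 10.05
eef_pos: [0.5678, -0.171, 0.0747]
tcp_rot: [[-0.607, 0.795, 0.001], [0.795, 0.607, 0.001], [-0.0, 0.001, -1.0]]
ft_force: [-7.7, 4.7, 31.4]
finger_gap: 0.0
```

Force is 31 N, so it has hit a stop. I'll back off in small steps and read the force to find out where.

>>> arm_command --pt "0 0 -0.001 0" --pt "0 0 -0.001 0"

```text
time: 10.25
eef_pos: [0.5677, -0.171, 0.075]
tcp_rot: [[-0.607, 0.795, 0.001], [0.795, 0.607, 0.0], [-0.0, 0.001, -1.0]]
ft_force: [-3.5, 2.4, 17.6]
finger_gap: 0.0006
```

>>> arm_command --pt "0 0 -0.001 0" --pt "0 0 -0.001 0"

```text
time: 10.45
eef_pos: [0.5676, -0.1709, 0.0755]
tcp_rot: [[-0.607, 0.795, 0.0], [0.795, 0.607, 0.0], [-0.0, 0.0, -1.0]]
ft_force: [0.6, 0.6, 4.3]
finger_gap: 0.0003
```

>>> arm_command --pt "0 0 -0.002 0" --pt "0 0 -0.002 0"

```text
time: 10.65
eef_pos: [0.5676, -0.1709, 0.0774]
tcp_rot: [[-0.607, 0.795, 0.0], [0.795, 0.607, -0.0], [-0.0, 0.0, -1.0]]
ft_force: [1.8, 1.0, 3.4]
finger_gap: 0.0007
```

>>> arm_command --pt "0 0 -0.002 0" --pt "0 0 -0.002 0"

```text
time: 10.85
eef_pos: [0.5674, -0.171, 0.0794]
tcp_rot: [[-0.607, 0.795, 0.0], [0.795, 0.607, -0.0], [-0.0, -0.0, -1.0]]
ft_force: [1.0, 0.3, 1.5]
finger_gap: 0.0005
```

>>> arm_command --pt "0 0 -0.002 0" --pt "0 0 -0.002 0"

```text
time: 11.05
eef_pos: [0.5672, -0.1711, 0.0813]
tcp_rot: [[-0.607, 0.795, -0.0], [0.795, 0.607, -0.0], [-0.0, -0.0, -1.0]]
ft_force: [0.8, -0.1, 1.6]
finger_gap: 0.0002
```

The force fell from a hard stop to 4.3 N at TCP z 0.0755, then to about zero near 0.081. That is the spring's full 6 mm, so the key bottomed and came back up. I'll rise clear and do a final check.

>>> arm_command --pt "0 0 -0.02 0" --pt "0 0 -0.05 0" --pt "0 0 -0.09 0" --pt "0 0 -0.12 0" --pt "0.05 0 -0.12 0" --pt "0.05 0 -0.12 0" --pt "0.05 0 -0.12 0" --pt "0.05 0 -0.12 0"

```text
time: 11.85
eef_pos: [0.5371, -0.1318, 0.2011]
tcp_rot: [[-0.606, 0.795, -0.0], [0.795, 0.606, -0.001], [-0.0, -0.0, -1.0]]
ft_force: [-0.1, -0.4, 1.2]
finger_gap: 0.0006
```

```bash
python3 - <<'E'
from h import *
rows([])
from station import grab_frame
import cv2
a=grab_frame('scene')['pixels'][:,:,::-1];b=grab_frame('wrist')['pixels'][:,:,::-1]
a=cv2.resize(a[200:300,320:445],None,fx=4,fy=4,interpolation=cv2.INTER_CUBIC)
b=cv2.resize(b,None,fx=.45,fy=.45,interpolation=cv2.INTER_AREA)
o=np.zeros((400,800,3),np.uint8);o[:,:500]=a;o[:216,500:788]=b;cv2.imwrite('pics/f7.png',o)
E
```

```text
t 11.85 pos [ 0.5371 -0.1318  0.2011] yaw 127.3 F [-0.1 -0.4  1.2] gap 0.000637835514660801
[]
```

View pics/f7.png

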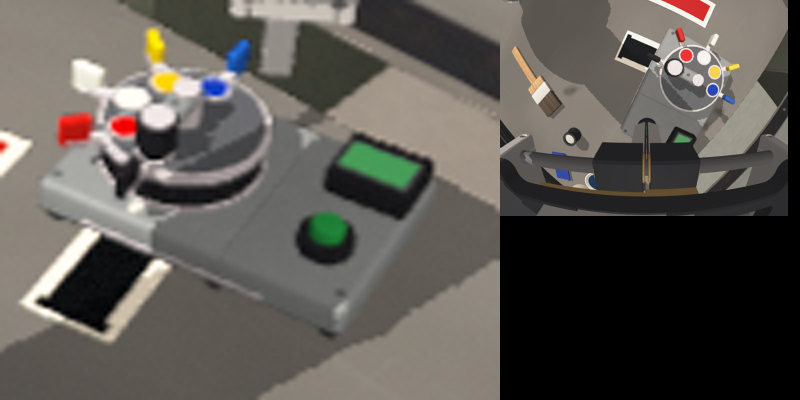

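The key is up at (327,228), which is the same scene pixel as at the start (401.7,257), so the instrument hasn't moved. The black tab (125,175) stands at the index mark (135,207), and the arm is clear.

```bash
python3 -c "
from station import workorder
print(workorder.sign_off())"
```

```text
the job is handed in; nothing more can be done
None
```

The card in the slot was black. I pushed the black tab clockwise with closed fingertips from white, past red, to the index mark, then pressed the read key to its stop and let it spring back up. The job was handed in at about 12 s.

**Last checks:**
- **Turret:** measured at about -91°, in the black click stop (nominal -90°). The final picture shows the black tab at the index mark.
- **Read key:** it was pressed to its hard stop and is up again. The force fell from 4.3 N to nearly zero over about 6 mm as I backed off, which matches the key's full travel.
- **Instrument and surroundings:** the key is at the same scene pixel as at the start, so the instrument has not visibly shifted. The arm only went near the instrument; I did not check every item round it again. The robot is clear of everything.

**Disagreements:**
- **Key force:** I pressed the key slightly past its stop, and the wrist force peaked at about 31 N, more than intended but below the limits.
- **Position fits:** my measurements of the turret axis differed by up to 4 mm between views. I took this as calibration noise.

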